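Scan a post base's fillet weld with a sprung probe and hold on the flagged spot

TASK

Inspect the weld on the right-hand side of the T-shaped steel post base, the side towards the probe's stand: take the yellow weld probe out of its stand, set its sprung tip lightly on the weld at the white start mark with the probe leaning midway (about 45 degrees) between base plate and upright plate, and draw it slowly, about 2 cm a second, along the weld to the spot between the two red strokes without lifting off. Keep the tip pressed about halfway in, never right in, and do not shift the post base or the marker, tape measure and anchor bolts around it. Finish while still holding the probe still on the red-marked spot, at that same lean and light pressure; do not put it back or let go.

Things in the scene. Friction and masses are not known exactly. Their poses are not given: they have to be found in the camera images.
- post_base: T-shaped steel post base, 2.0 kg, loose on the desk: base plate 120 (x) x 190 (y) x 8 mm with four 14 mm holes; on its centre line an upright plate, x from -4 to +4 mm, y from -75 to +75 mm, rising from z = 8 to z = 98 mm. Origin: centre of the underside; z up, y along upright plate and weld, -x the side that faces the robot's right, world -y (within 0.35 rad).
- weld: Rippled bright steel fillet weld in the corner of base plate and upright plate, on the post base's -x side, fixed to it. 150 mm long, legs 8 mm, face 11 mm wide, sloping 45 degrees. Origin: middle of the face, at (-8, 0, 12) mm of the post base; y along the weld, z square to the face (45 degrees up and out to the robot's right). Right lean of the probe: its z axis along this z axis.
- start_mark: White paint mark where the scan begins: one stroke 6 mm wide across base plate and up the upright plate, interrupted by the weld. Origin: the point on the middle of the weld's face at the stroke; axes as the post base. 40 to 62 mm from the middle of the weld, at either end.
- stop_mark: Red paint mark of the suspect spot, towards the weld's other end: two strokes 4 mm wide with 16 mm clear between them, on base plate (joined by a short bar) and upright plate. Origin: the point on the middle of the weld's face midway between the strokes; axes as the post base. 80 to 124 mm from the start mark.
- probe: Weld probe, 0.12 kg, standing loose in its stand, tip down. Origin: end of the sprung tip when fully out; z up the handle. Brass pin with ball end (radius 2.5 mm); steel nose cone z = 12 to 40 mm; flat-sided handle 24 (x) x 20 (y) mm, yellow to z = 98 mm with a small display on its -x face, then black ribbed grip to the top, z = 152 mm. Grip the ribbed part from above across its y faces.
- tip_point (a point): The very end of the probe's ball tip (moves with the tip as it springs in).
- probe_tip (a joint): How far the sprung tip is pressed into the nose, m: 0 fully out, 0.010 right in. A spring pushes it out: it starts to yield at 1.0 N and takes 0.25 N more for each mm (about 2.25 N halfway in).
- dock: Stand of the probe, fixed: black foot 84 x 84 x 12 mm, grey block on it, top at z = 71 mm. Origin: centre of the underside, z up; the probe stands on this axis, its axes parallel. A socket holds the lowest 25 mm of the handle with about 2 mm play; the tip hangs free 6 mm above the desk, the ribbed grip stands at z = 104 to 158 mm. The probe comes out straight up, by at least 70 mm.
- marker: White marker pen with black cap lying on the desk, 17 x 135 x 16 mm; a bystander. Origin: centre of the underside.
- tape_measure: Yellow and black pocket tape measure, 66 x 78 x 40 mm; a bystander. Origin: centre of the underside.
- anchor_bolt_1: Steel sleeve anchor bolt lying on the desk, 23 x 60 x 23 mm; a bystander. Origin: centre of the underside.
- anchor_bolt_2: Second steel sleeve anchor bolt lying on the desk, 23 x 60 x 23 mm; a bystander. Origin: centre of the underside.
Mind the look-alikes: they are no part of the job. What is meant by the probe is not blue or pink, and is the larger of those in its own colour.

How it is judged:
By the outcome, as a careful person would: the job done as asked, in the order asked, and still so for the second after the job is handed in, while the arm keeps its last pose, push and grip.
It also fails if it takes over 45 s, if anything falls off the work surface, if the arm or the gripper's body presses on something with over 40 N, if the wrist force passes 120 N, or if a joint passes its speed limit or range.

ROBOT

A 7-joint arm with a two-finger parallel gripper is mounted at the origin on a cart in front of the work surface, level with it; the furniture and walls round the work are solid. World frame = base frame: x ahead of the robot, y to its left, z up, the work surface at z = 0. Lengths are in m, angles in rad, forces in N, time in s.
With the tool pointing down it reaches from about 0.375 to 0.925 m from the base axis. Payload 3.1 kg.
Tool frame: the origin (TCP) lies between the finger pads; the fingertips stand 19 mm ahead of it and the grasp point (between the pads) is the TCP; z points along the fingers, y is the line along which they close (so a half turn about z gives the same grasp; the last joint's range is limited). The gripper opens to 85 mm and grips with 20 to 120 N. Pads are 22 mm wide; open, the fingers measure 114 mm over their backs; the gripper's body (76 mm by 85 mm) begins 54 mm behind the grasp point. The pads swing forward as they close: fully open they stand 13 mm farther back than shut.
Start: joints at [-1.287, 0.383, 0.044, 1.598, -0.018, 1.161, -0.05], TCP at [0.242, 0.603, 0.25] pointing down, gripper open.
Joint ranges: [-2.61, 2.61], [-0.41, 2.15], [-1.48, 1.57], [0, 2.5], [-1.57, 4.71], [0.05, 1.97], [-2.85, 2.85]. Speed limits (rad/s): [2.79, 2.79, 3.14, 3.14, 3.14, 3.14, 3.14].

INTERFACE

Orientations are given as a unit quaternion [x, y, z, w].
In Python, from bench import move_ptp, movel, move_j, move_gripper, pause, inverse_kinematics, read_camera, camera_params, MotionError, sign_off, look_for, tip_of, read_time_s, read_qpos, read_joint_vel, read_effort, read_eef_pos, read_tcp_rot, read_ft_force, read_ft_torque, read_finger_gap, read_grasp_force gives the robot as it stands. Calls block until the motion is done:
- move_ptp(position, orientation): joint-space move of the TCP to a pose.
- movel(position, orientation=None, speed=0.15): straight line of the TCP; orientation=None keeps the orientation; speed is the mean speed in m/s.
- move_j(angles): joint-space move.
- move_gripper(opening, effort=None): finger opening in m; effort is the grip in N (None keeps the last); returns when the fingers have stopped.
- pause(seconds).
- inverse_kinematics(position, orientation): joint angles nearest the present ones, or None.
- read_camera(name): name is "side" or "top"; returns the picture (480x640x3 uint8, red, green, blue); there is no depth.
- camera_params(name): a dict with "K" (3x3 intrinsics, pixels), "camera_from_world" (4x4, takes a point from world to camera coordinates). Camera axes: x right, y down, z forward; pixel columns grow to the right and rows downward; lengths in m; the calibration is good to about 2 mm. A picture is of the moment at which its call begins. camera_params takes no time and is no camera call.
A pose or a line that the arm cannot do raises MotionError and nothing moves.
- sign_off(): hands the job in; it is judged then, once.
Trained networks look in the newest picture that a camera, given by its name, has taken for a name from the list of things; names that differ only in an ending like _2 or _b are one class to them, and where a whole thing is asked for, a point or a joint stands for the part that bears it (a point fixed in the world has none). Each returns a list of dicts, best first, with "confidence" (0 to 1); they miss things now and then, are a little off and sometimes report something else, mostly with a low value. They report only what shows in the picture. A call takes as long as a camera call. They do not tell look-alikes from the thing itself.
- look_for(camera, name): "at" ([column, row] in pixels, amid what is visible of it).
- tip_of(camera, name): "at" ([column, row] in pixels: a listed point, or the origin of a listed thing).
Readings, each from a call of its own:
- read_time_s(): time.
- read_qpos(): joint angles.
- read_joint_vel(): joint speeds.
- read_effort(): joint torques, N m.
- read_eef_pos(): TCP position.
- read_tcp_rot(): TCP orientation.
- read_ft_force(): force on the tool from outside, world axes, zero at the start.
- read_ft_torque(): the same for the moment, N m.
- read_finger_gap(): finger opening in m.
- read_grasp_force(): force on a finger pad.
Only numpy, scipy, OpenCV 4.12 (cv2) and the standard library are available. Lean on these libraries where they do the work, as an engineer would, in place of code of your own. Each camera call takes 0.05 s, during which the arm holds its last target. There are 200 camera calls.

## Working session

There is one attempt and no reset: what is moved stays moved. The work goes in short steps, each a Python script; the robot and the scene stay as the last script left them, time stands still between calls to the robot, and variables do not carry over. Pictures are saved under pics/ and viewed, at most 10 in all, crops included, and the job is handed in when it is done.

```bash
ls; mkdir -p pics; python3 - <<'E'
from bench import *
import cv2,numpy as np
for c in("side","top"):
    im=read_camera(c); cv2.imwrite(f"pics/{c}0.png",im[:,:,::-1])
    p=camera_params(c); print(c,p["K"],p["camera_from_world"])
    for n in("post_base","start_mark","stop_mark","probe","dock","weld","tip_point"):
        for f in(look_for,tip_of):
            try: print(n,f.__name__,[(np.round(d["at"],1).tolist(),round(d["confidence"],2)) for d in f(c,n)])
            except Exception as e: print(n,f.__name__,e)
print(read_time_s())
E
```

```text
pics
side [[437.05241768   0.         320.84044463]
 [  0.         437.05241768 234.32592627]
 [  0.           0.           1.        ]] [[ 0.84616436 -0.53281411 -0.01072389 -0.53157644]
 [-0.30233996 -0.46338195 -0.83298723  0.14885664]
 [ 0.43885809  0.70808636 -0.55318829  1.00667013]
 [ 0.          0.          0.          1.        ]]
post_base call [([300.7, 214.1], 0.96), ([358.6, 270.9], 0.7)]
post_base call [([301.4, 220.1], 0.78), ([296.5, 181.6], 0.67)]
start_mark call []
start_mark call [([287.0, 228.1], 0.46)]
stop_mark call []
stop_mark call [([314.3, 213.8], 0.55)]
probe call [([352.0, 219.9], 0.93), ([358.3, 269.8], 0.89), ([367.8, 319.5], 0.79), ([317.8, 296.8], 0.58)]
probe call [([319.1, 322.1], 0.86), ([350.5, 250.2], 0.65), ([366.9, 345.1], 0.61), ([355.8, 310.2], 0.28), ([265.1, 269.2], 0.26)]
dock call [([352.1, 302.2], 0.94)]
dock call [([355.0, 309.4], 0.71)]
weld call [([303.5, 217.6], 0.63)]
weld call [([300.3, 217.4], 0.63)]
tip_point call []
tip_point call []
top [[538.90175687   0.         316.21345816]
 [  0.         538.90175687 244.96547631]
 [  0.   
[... 198 characters left out ...]
    0.          0.          1.        ]]
post_base call [([250.5, 238.4], 0.62)]
post_base call [([246.3, 238.3], 0.76)]
start_mark call [([140.3, 201.0], 0.47), ([265.9, 253.6], 0.43)]
start_mark call [([256.7, 257.0], 0.48)]
stop_mark call [([262.0, 216.8], 0.4)]
stop_mark call [([245.5, 218.6], 0.42)]
probe call [([335.0, 189.1], 0.63), ([477.0, 252.8], 0.59), ([429.5, 234.3], 0.57), ([431.7, 288.8], 0.48)]
probe call [([420.7, 248.2], 0.74), ([333.8, 202.2], 0.66), ([423.5, 292.5], 0.45), ([246.5, 218.3], 0.38)]
dock call [([418.7, 250.4], 0.57)]
dock call [([419.8, 247.7], 0.9)]
weld call [([254.2, 234.4], 0.81)]
weld call [([255.1, 234.6], 0.58)]
tip_point call []
tip_point call []
1.5
```

```bash
python3 - <<'E'
import cv2
a=cv2.imread("pics/side0.png");b=cv2.imread("pics/top0.png")
cv2.imwrite("pics/sidec.png",cv2.resize(a[150:350,230:430],(600,600),interpolation=cv2.INTER_CUBIC))
cv2.imwrite("pics/topc.png",cv2.resize(b[150:330,180:300],(400,600),interpolation=cv2.INTER_CUBIC))
E
```

```text
(no output)
```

View pics/side0.png

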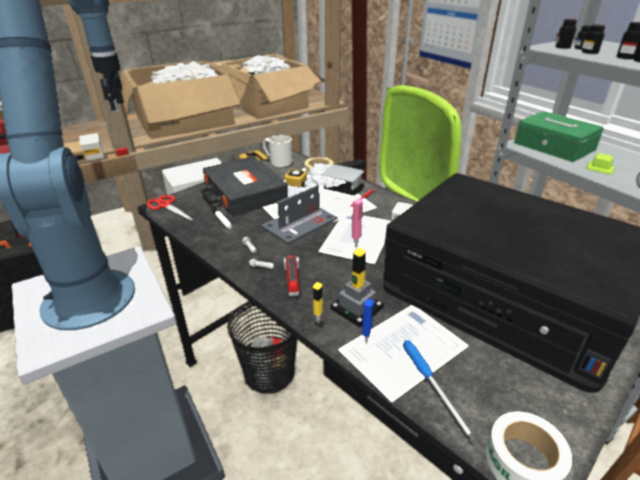

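View pics/top0.png

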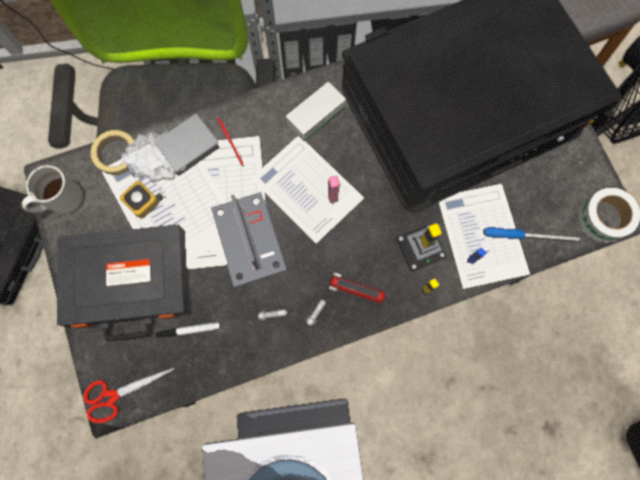

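View pics/sidec.png

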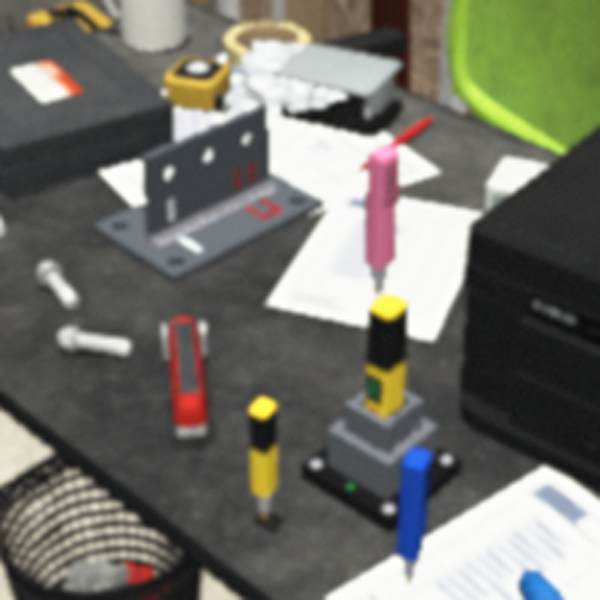

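View pics/topc.png

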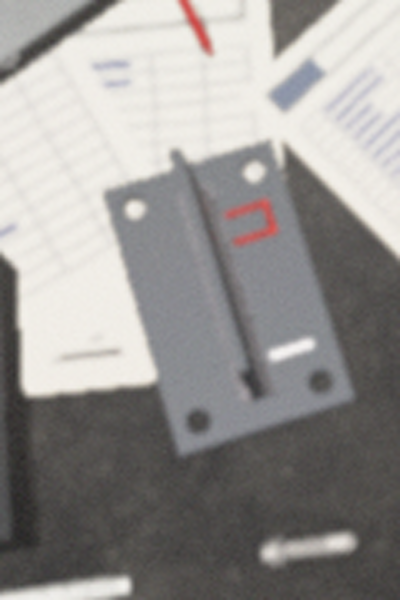

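Side view: the post base is at about (300,214), with the white mark at its near end and red at the far end. The large yellow probe is in its dock at (358,270). The small yellow one at (318,300) and the pink and blue ones are decoys. Top view: the base is at (248,238), the dock at (421,248).

```bash
python3 - <<'E'
import cv2,numpy as np
a=cv2.imread("pics/side0.png");b=cv2.imread("pics/top0.png")
r=lambda i,s:cv2.resize(i,None,fx=s,fy=s,interpolation=cv2.INTER_CUBIC)
# side dock rows 240-330, cols 315-395 ; top dock rows 210-280 cols 385-455
A=r(a[240:330,325:390],6)  #390x540
B=r(b[215:280,388:453],6)  #390x390
C=np.zeros((540,790,3),np.uint8); C[:540,:390]=A; C[:390,400:790]=B
cv2.imwrite("pics/dock.png",C)
E
cat > h.py <<'E'
import numpy as np,cv2
from bench import *
from scipy.optimize import least_squares
from scipy.spatial.transform import Rotation as R
CP={c:camera_params(c) for c in("side","top")}
def proj(c,X):
    T=CP[c]["camera_from_world"];p=np.atleast_2d(X)@T[:3,:3].T+T[:3,3];u=p@CP[c]["K"].T
    return u[:,:2]/u[:,2:]
def onplane(c,uv,z):
    T=CP[c]["camera_from_world"];Rm=T[:3,:3];o=-Rm.T@T[:3,3]
    d=Rm.T@np.linalg.inv(CP[c]["K"])@np.r_[uv,1];return o+d*(z-o[2])/d[2]
def pose(v,M):
    c,s=np.cos(v[2]),np.sin(v[2]);M=np.atleast_2d(M)
    return np.c_[v[0]+c*M[:,0]-s*M[:,1],v[1]+s*M[:,0]+c*M[:,1],M[:,2]]
def fit(obs,v0):
    f=lambda v:np.concatenate([(proj(c,pose(v,np.array(m)))[0]-uv) for c,m,uv in obs])
    s=least_squares(f,v0,loss="soft_l1");return s.x,s.fun.reshape(-1,2)
E
python3 - <<'E'
from h import *
t=lambda x,y:np.array([180+(x-1.17)/3.333,150+(y-1.17)/3.333]); s=lambda x,y:np.array([230+(x-1)/3,150+(y-1)/3])
P=.001
m=lambda *q:np.array(q)*P
obs=[("top",m(-60,95,8),t(353,398)),("top",m(60,95,8),t(180,456)),("top",m(60,-95,8),t(107,190)),("top",m(-60,-95,8),t(272,142)),
("side",m(-60,95,8),s(175,275)),("side",m(60,95,8),s(98,226)),("side",m(-60,-95,8),s(321,203)),("side",m(-4,75,98),s(147,158)),("side",m(-4,-75,98),s(268,109))]
for cs in(("top",),("side",),("top","side")):
    v,r=fit([o for o in obs if o[0] in cs],[.55,.1,1.4]);print(cs,v.round(4),r.round(1).tolist())
b=cv2.imread("pics/top0.png").astype(int);a=cv2.imread("pics/side0.png").astype(int)
for c,im in(("top",b),("side",a)):
    q=proj(c,pose(v,m(-30,0,8)))[0].astype(int)
    for nm,mask in(("red",(im[:,:,2]-im[:,:,1]>45)),("white",im.min(2)>165)):
        ys,xs=np.nonzero(mask)
        L=np.array([onplane(c,[x,y],.008) for x,y in zip(xs,ys)])
        c_,s_=np.cos(v[2]),np.sin(v[2]);d=L[:,:2]-v[:2];l=np.c_[c_*d[:,0]+s_*d[:,1],-s_*d[:,0]+c_*d[:,1]]*1000
        k=(l[:,0]>-50)&(l[:,0]<-13)&(abs(l[:,1])<75)
        print(c,nm,k.sum(),l[k].mean(0).round(1),l[k].min(0).round(1),l[k].max(0).round(1))
E
```

```text
('top',) [0.5703 0.0182 1.7484] [[0.6, 0.8], [-0.2, -0.1], [-1.1, 0.1], [0.5, -0.9]]
('side',) [0.5699 0.0209 1.7619] [[-0.2, 0.7], [-1.2, -0.1], [1.1, -0.9], [-0.1, 0.6], [0.4, -1.0]]
('top', 'side') [0.57   0.0187 1.7497] [[0.5, 0.8], [-0.4, 0.0], [-1.4, 0.3], [0.2, -0.8], [-0.2, 0.9], [-0.9, -0.1], [1.7, -0.3], [0.1, 0.8], [1.1, -0.7]]
top red 91 [-32.2 -43.2] [-45.5 -56.6] [-15.2 -30.2]
top white 83 [-31.7  28.3] [-48.3 -74.9] [-13.9  54. ]
side red 36 [-29.8 -42.9] [-41.5 -56.4] [-14.8 -28.9]
side white 29 [-28.8  49.8] [-44.1  43. ] [-14.8  56. ]
```

View pics/dock.png

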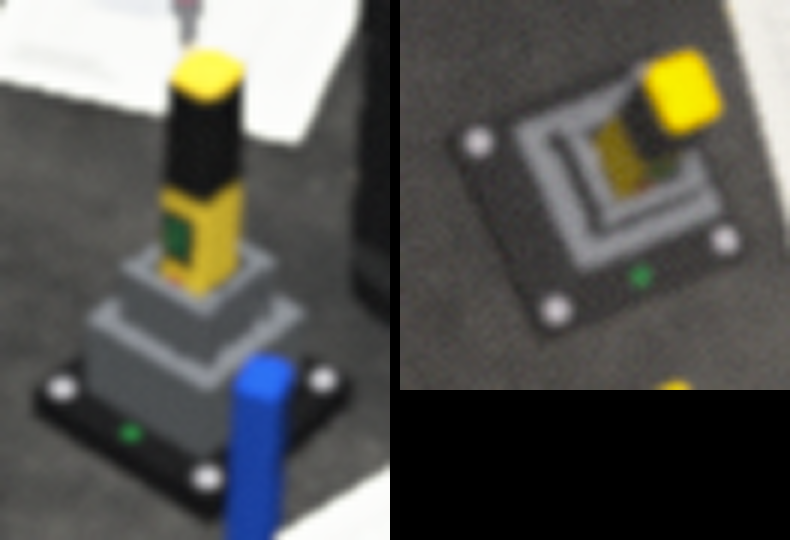

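```bash
cat > dockfit.py <<'E'
from h import *
t=lambda x,y:np.array([388+(x-400-2.5)/6,215+(y-2.5)/6]); s=lambda x,y:np.array([325+(x-2.5)/6,240+(y-2.5)/6])
obs=[("top",-1,1,t(478,142)),("top",1,-1,t(725,240)),("top",-1,-1,t(556,310)),("side",-1,1,s(62,388)),("side",-1,-1,s(207,478)),("side",1,-1,s(323,380))]
# edges: handle top centre; dock block
hand=[("top",t(685,90)),("side",s(208,76))]
def run(cs,h):
    def f(v):
        r=[proj(c,pose(v,np.array([i*v[3],j*v[3],.013])))[0]-uv for c,i,j,uv in obs if c in cs]
        if h: r+=[proj(c,pose(v,np.array([0,0,.158])))[0]-uv for c,uv in hand if c in cs]
        return np.concatenate(r)
    return least_squares(f,[.55,-.3,.3,.035])
if __name__=="__main__":
    for cs in(("top",),("side",),("top","side")):
        q=run(cs,True);print(cs,q.x.round(4),q.fun.round(1))
    q=q.x
    print("tip decoy",onplane("side",[318,320],0),"blue",onplane("side",[367,343],0), "pink",onplane("side",[356,246],0),onplane("top",[333,200],0))
    im=cv2.imread("pics/top0.png").astype(int);v=[.57,.0187,1.7497]
    for c in("top","side"):
        im=cv2.imread(f"pics/{c}0.png").astype(int);ys,xs=np.nonzero(im.min(2)>150)
        L=np.array([onplane(c,[x,y],.008) for x,y in zip(xs,ys)])[:,:2]-v[:2]
        l=np.c_[np.cos(v[2])*L[:,0]+np.sin(v[2])*L[:,1],-np.sin(v[2])*L[:,0]+np.cos(v[2])*L[:,1]]*1000
        k=(l[:,0]>-50)&(l[:,0]<-13)&(l[:,1]>35)&(l[:,1]<70);print(c,k.sum(),l[k].mean(0))
    # IK: inspection
    y=v[2];zc=R.from_euler("z",y).as_matrix()
    wz=zc@np.array([-1,0,1])/2**.5; wy=zc[:,1]
    for yy in(.05,-.043):
        p=pose(v,np.array([-.008,yy,.012]))[0]; tcp=p+wz*.120
        for ph in range(0,360,30):
            z=-wz; yv=R.from_rotvec(wz*np.radians(ph)).apply(wy); x=np.cross(yv,z)
            qq=inverse_kinematics(tcp,R.from_matrix(np.c_[x,yv,z]).as_quat())
            print(yy,ph,None if qq is None else np.round(qq,2))
    for a in (0,np.pi):
        M=R.from_euler("z",q[2]+a)*R.from_euler("x",np.pi)
        print(inverse_kinematics([q[0],q[1],.13],M.as_quat()))
E
python3 dockfit.py
```

```text
('top',) [ 0.4993 -0.3586 -1.3104  0.034 ] [ 0.   0.1 -0.   0.  -0.   0.   0.  -0.1]
('side',) [ 0.4964 -0.3581  0.2578  0.0338] [ 0.2  0.5 -0.   0.4 -0.1  0.5 -0.  -1.5]
('top', 'side') [ 0.5005 -0.358  -0.6834  0.0264] [  3.8  11.5  -4.7 -12.5  11.9  -4.1  12.2  -9.7 -13.7  -8.5  -8.6   9.8
  -0.4  -0.7   1.5  -2.2]
tip decoy [ 0.40558186 -0.3420752   0.        ] blue [ 4.54739277e-01 -4.51267355e-01  1.11022302e-16] pink [ 0.63745997 -0.16221291  0.        ] [ 0.63520363 -0.1820212   0.        ]
top 82 [-29.78434261  48.79567805]
side 31 [-28.63264795  49.70464396]
0.05 0 [-0.37  1.09  1.14  1.77 -1.28  1.87 -1.76]
0.05 30 [-0.37  1.09  1.14  1.77 -1.28  1.87 -1.23]
0.05 60 [-0.16  0.83  0.77  1.77 -1.05  1.6  -0.85]
0.05 90 [-0.2   0.86  0.82  1.77 -1.08  1.63 -0.3 ]
0.05 120 [-0.21  0.87  0.84  1.77 -1.09  1.64  0.23]
0.05 150 [-0.25  0.91  0.92  1.77 -1.13  1.69  0.78]
0.05 180 [-0.22  0.89  0.87  1.77 -1.1   1.66  1.28]
0.05 210 [-0.29  0.96  0.98  1.77 -1.17  1.74  1.85]
0.05 240 [-0.3   0.98  1.01  1.77 -1.19  1.76  2.38]
0.05 270 [-0.08  0.78  0.65  1.76 -0.98  1.54  2.77]

[... 233 characters left out ...]
94  0.77  1.56 -1.14  1.66 -0.97]
-0.043 90 [-0.22  0.98  0.84  1.56 -1.19  1.71 -0.43]
-0.043 120 [-0.14  0.91  0.71  1.55 -1.1   1.63  0.06]
-0.043 150 [-0.19  0.95  0.79  1.56 -1.15  1.67  0.61]
-0.043 180 [-0.22  0.98  0.86  1.56 -1.19  1.71  1.15]
-0.043 210 [-0.18  0.94  0.78  1.56 -1.14  1.67  1.65]
-0.043 240 [-0.21  0.98  0.84  1.56 -1.18  1.7   2.19]
-0.043 270 [-0.21  0.97  0.84  1.56 -1.18  1.7   2.71]
-0.043 300 [ 1.07  1.24 -1.26  1.48  0.38  1.29  2.19]
-0.043 330 [-0.35  1.18  1.14  1.56 -1.4   1.92 -2.44]
[-0.2673786   0.77615839  1.14874711  1.81715873 -0.7988711   1.10141674
 -1.07738585]
[ 0.11929961  0.49773764  0.54960851  1.8015257  -0.31619117  0.9306947
  1.69347836]
```

```bash
python3 - <<'E'
import re
s=open("dockfit.py").read()
s=s.replace('("top",-1,1,t(478','("top",1,1,t(478').replace('("top",1,-1,t(725','("top",-1,-1,t(725').replace('("top",-1,-1,t(556','("top",-1,1,t(556')
open("dockfit.py","w").write(s)
E
python3 - <<'E'
from dockfit import *
q=run(("top","side"),True);print(q.x,q.fun.round(1))
for nm,st,tt in(("pink",(357,198),(333.5,179)),("decoy",(318,284),(432,283)),("blue",(369,301),(482,251))):
    f=lambda X:np.r_[proj("side",X)[0]-st,proj("top",X)[0]-tt]
    r=least_squares(f,[.6,-.2,.1]);print(nm,"top",r.x.round(3),r.fun.round(1))
print("printer",[onplane("top",u,.0).round(3) for u in((412,208),(345,70))],[onplane("top",u,.15).round(3) for u in((412,208),(345,70))])
print("printer side",onplane("side",(388,255),0))
E
```

```text
[ 0.49794107 -0.3581421   0.25256197  0.03379972] [ 0.1  0.6 -0.3  0.8 -0.2  0.4  0.7  0.2  0.4  0.1  0.5  0.3 -0.1  0.6
  0.6 -1.8]
pink top [ 0.626 -0.177  0.157] [ 1.  -0.4 -0.3  0.8]
decoy top [ 0.404 -0.346  0.104] [-0.2  0.1  0.  -0.2]
blue top [ 0.452 -0.453  0.117] [ 0.4 -0.1 -0.1  0.5]
printer [array([ 0.593, -0.357,  0.   ]), array([ 0.957, -0.256,  0.   ])] [array([ 0.55 , -0.323,  0.15 ]), array([ 0.868, -0.236,  0.15 ])]
printer side [ 0.68313574 -0.24046819  0.        ]
```

```bash
cat > plan.py <<'E'
from h import *
D=np.array([.498,-.3583,.0]);DY=.256
B=[.570,.0187,1.7497]; TILT=np.radians(20); GZ=.128
# tool in probe frame: back direction (-sin,0,cos); FLIP turns tool y
def tool_in_probe(flip):
    z=np.array([np.sin(TILT),0,-np.cos(TILT)]);y=np.array([0,1. if flip else -1,0]);return np.c_[np.cross(y,z),y,z]
FLIP=False
def tcp(tip,Rp,flip=None):
    return tip+Rp@np.array([0,0,GZ]), R.from_matrix(Rp@tool_in_probe(FLIP if flip is None else flip)).as_quat()
RD=R.from_euler("z",DY).as_matrix()
def scanR(v=B):
    z=np.array([-1,0,1])/2**.5;x=np.array([-1,0,-1])/2**.5
    return R.from_euler("z",v[2]).as_matrix()@np.c_[x,np.cross(z,x),z]
def weldpt(y,off=0,v=B): return pose(v,np.array([-.008,y,.012]))[0]+scanR(v)[:,2]*off
E
python3 - <<'E'
from plan import *
for fl in(0,1):
    for n,(t,r) in dict(pre=(D+[0,0,.1],RD),g=(D+[0,0,.006],RD),s0=(weldpt(.049,.06),scanR()),s=(weldpt(.049),scanR()),e=(weldpt(-.043),scanR())).items():
        q=inverse_kinematics(*tcp(t,r,fl));print(fl,n,None if q is None else np.round(q,2))
print([read_ft_force().round(2) for _ in range(3)])
E
```

```text
0 pre [-0.24  0.46  1.16  1.91 -0.87  1.05 -0.01]
0 g [-0.19  0.68  1.15  1.98 -1.16  1.04  0.23]
0 s0 [-0.53  1.04  1.37  1.8  -1.18  1.7  -1.81]
0 s [-0.61  1.11  1.36  1.88 -1.27  1.68 -1.8 ]
0 e [-0.57  1.2   1.36  1.67 -1.37  1.75 -1.94]
1 pre [ 1.22  0.3  -0.6   1.85 -0.14  0.83  2.56]
1 g [ 1.2   0.44 -0.6   1.92 -0.06  0.65  2.54]
1 s0 [-0.43  0.78  1.1   1.8  -0.97  1.48  1.2 ]
1 s [-0.49  0.8   1.06  1.88 -1.03  1.4   1.2 ]
1 e [-0.38  0.83  0.88  1.66 -0.99  1.38  1.03]
[array([-0.22,  0.34,  0.2 ]), array([-0.22,  0.34,  0.2 ]), array([-0.22,  0.34,  0.2 ])]
```

```bash
python3 - <<'E'
from plan import *
move_gripper(.085,60)
p,o=tcp(D+[0,0,.16],RD);move_ptp(p,o)
p,o=tcp(D+[0,0,.006],RD);movel(p,o,.12)
print(read_time_s(),read_eef_pos(),read_ft_force().round(2),read_qpos().round(2))
im=read_camera("side");cv2.imwrite("pics/g_.png",im[:,:,::-1])
cv2.imwrite("pics/g.png",cv2.resize(im[180:340,260:460,::-1],(750,600)))
E
```

```text
6.6167 [ 0.49847856 -0.35885286  0.13489684] [ 1.23 -0.63 -0.2 ] [-0.07  0.54  0.94  1.97 -1.    0.91  0.12]
```

View pics/g.png

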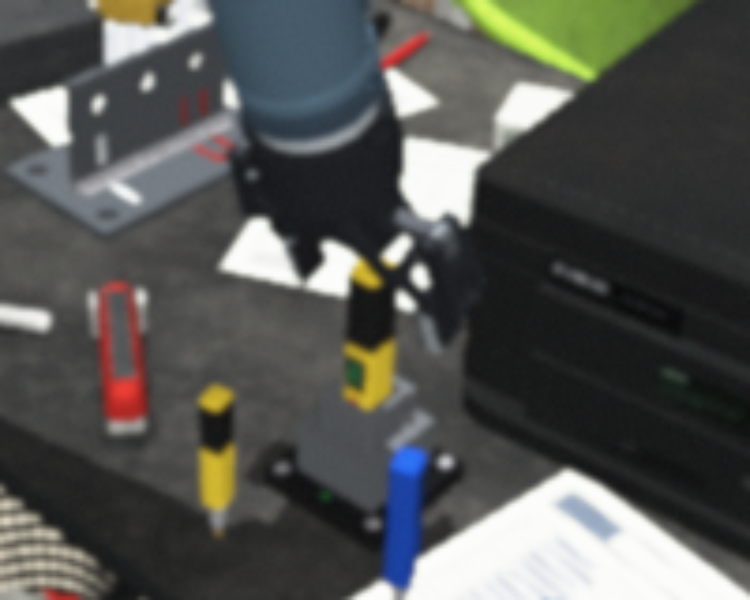

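The open fingers straddle the black grip of the probe in its stand at crop (370,290), clear of the decoys, so I'll grip and lift.

```bash
python3 - <<'E'
from plan import *
a=read_eef_pos()
move_gripper(0,70)
print(read_finger_gap(),read_grasp_force(),read_eef_pos()-a,read_ft_force().round(2))
p,o=tcp(D+[0,0,.11],RD);movel(p,o,.1)
print(read_ft_force().round(2),read_finger_gap())
p,o=tcp(weldpt(.049,.06),scanR());move_ptp(p,o)
pause(.3)
e=read_eef_pos();print(e-p,(R.from_quat(o).inv()*R.from_quat(read_tcp_rot())).as_rotvec(),read_ft_force().round(2),read_time_s(),read_qpos().round(2))
for c in("side","top"):
    im=read_camera(c);cv2.imwrite(f"pics/{c}1.png",im[:,:,::-1])
    print(c,[(np.round(d["at"],1).tolist(),round(d["confidence"],2)) for d in tip_of(c,"tip_point")],proj(c,weldpt(.049,.06)))
A=cv2.imread("pics/side1.png");B_=cv2.imread("pics/top1.png")
C=np.hstack([cv2.resize(A[130:270,240:380],(400,400),interpolation=2),cv2.resize(B_[170:310,200:340],(400,400),interpolation=2)])
cv2.imwrite("pics/s1.png",C)
E
```

```text
0.019182758317769666 68.62033009529114 [-0.00051217  0.0004365  -0.00080086] [-0.47  0.5   1.88]
[-0.12 -0.19 -0.96] 0.019270708769753783
[-3.67685883e-05 -3.59146933e-04  3.00842579e-04] [8.55347669e-04 6.88558258e-05 2.72256264e-04] [-0.27  0.48 -1.38] 10.375 [-0.47  0.86  1.2   1.8  -1.04  1.55 -1.89]
side [] [[297.92928289 220.05390023]]
top [] [[274.1379718  246.95929883]]
```

View pics/s1.png

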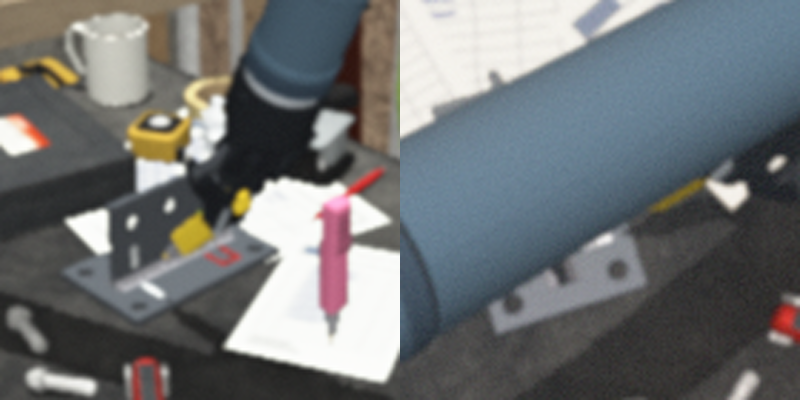

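The probe is held, with its yellow body at crop (190,235) and its cap at (240,203), leaning onto the weld while the gripper stands steeper. I'll go closer and check the tip against the model with an overlay.

```bash
python3 - <<'E'
from plan import *
p,o=tcp(weldpt(.049,.018),scanR());movel(p,o,.08)
ims=[read_camera("side").astype(float) for _ in range(8)]
im=np.mean(ims,0).astype(np.uint8)[:,:,::-1].copy();cv2.imwrite("pics/side2.png",im)
tc=read_eef_pos();Rt=R.from_quat(read_tcp_rot()).as_matrix();Rp=Rt@tool_in_probe(FLIP).T;tip=tc-Rp@[0,0,GZ]
np.savez("st.npz",tip=tip,Rp=Rp);print(tip-weldpt(.049,.018),read_ft_force().round(2))
x0,y0,x1,y1=262,160,342,240;S=9.8
big=cv2.resize(im[y0:y1,x0:x1],None,fx=S,fy=S,interpolation=cv2.INTER_CUBIC);big=big[:590]
ov=big.copy()
def line(P,col):
    u=(proj("side",np.array(P))-[x0,y0]+.5)*S
    cv2.polylines(ov,[np.int32(u*16)],False,col,1,cv2.LINE_AA,4)
def pr(*q):return [tip+Rp@(np.array(i)*.001) for i in q]
for z in(40,98,152): line(pr((-12,-10,z),(12,-10,z),(12,10,z),(-12,10,z),(-12,-10,z)),(0,255,0))
line(pr((0,0,0),(0,0,40)),(0,0,255))
for i,j in((-12,-10),(12,-10),(12,10),(-12,10)): line(pr((i,j,40),(i,j,152)),(0,255,0))
b=lambda *q:pose(B,np.array(q)*.001)
line(b((-60,-95,8),(-60,95,8),(60,95,8)),(255,255,0))
line(b((-4,75,8),(-4,75,98),(-4,-75,98),(-4,-75,8)),(255,255,0))
line(b((-12,75,8),(-12,-75,8)),(255,0,255));line(b((-4,75,16),(-4,-75,16)),(255,0,255))
for y in(46,52): line(b((-15,y,8),(-45,y,8)),(255,0,0))
cv2.imwrite("pics/ov.png",ov);cv2.imwrite("pics/raw2.png",big)
E
```

```text
[ 0.00019679 -0.00034313  0.00021017] [-0.15  0.57 -0.1 ]
```

View pics/ov.png

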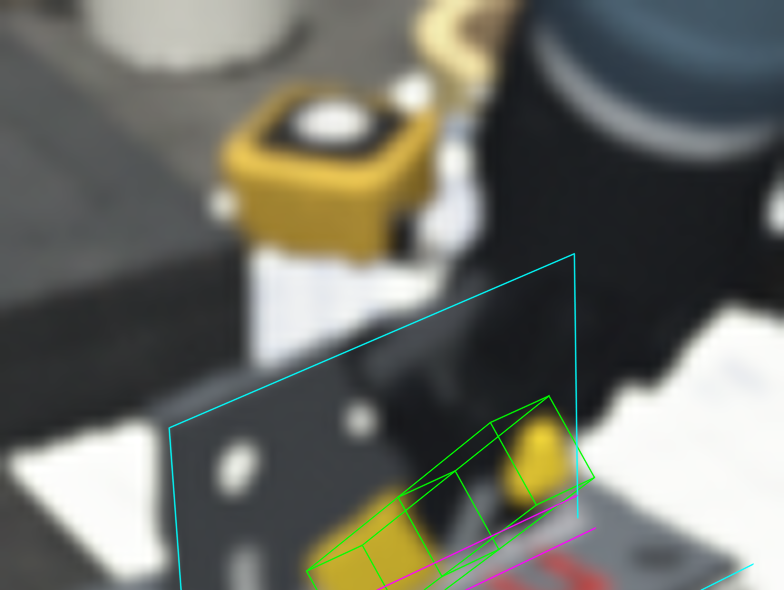

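View pics/raw2.png

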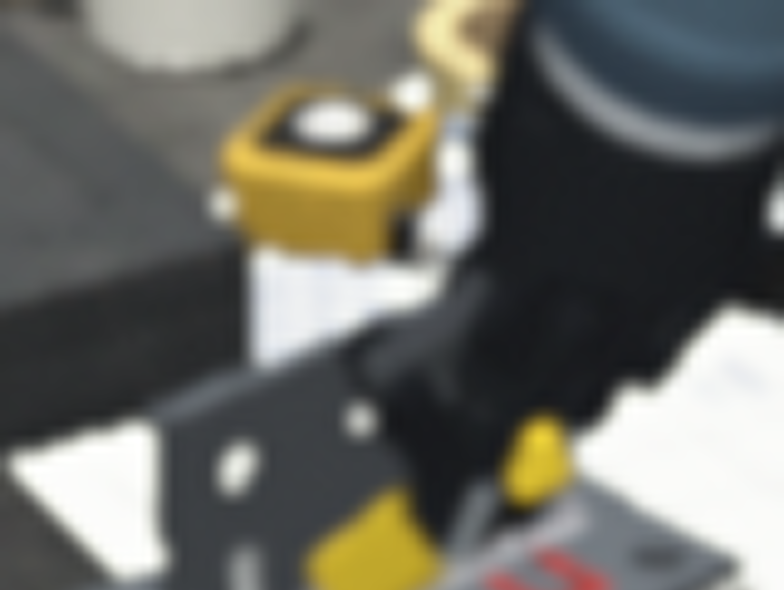

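The overlay matches the yellow handle's end within about 0.7 px, at crop (405,490) against a modelled (400,497). The plate edge at (165,430) also agrees. The tip region fell outside the crop, so I'll use one last view there.

```bash
python3 - <<'E'
from plan import *
d=np.load("st.npz");tip,Rp=d["tip"],d["Rp"]
im=cv2.imread("pics/side2.png");x0,y0,S=264,204,8
big=cv2.resize(im[y0:y0+44,x0:x0+50],None,fx=S,fy=S,interpolation=cv2.INTER_CUBIC)
big=cv2.convertScaleAbs(big,alpha=1.3)
ov=big.copy()
def line(P,col):
    cv2.polylines(ov,[np.int32((proj("side",np.array(P))-[x0,y0]+.5)*S*16)],False,col,1,cv2.LINE_AA,4)
def pr(*q):return [tip+Rp@(np.array(i)*.001) for i in q]
line(pr((0,0,0),(0,0,40)),(0,0,255))
for i,j in((-12,-10),(12,-10),(12,10),(-12,10)): line(pr((i,j,40),(i,j,98)),(0,255,0))
line(pr((-12,-10,40),(12,-10,40),(12,10,40),(-12,10,40),(-12,-10,40)),(0,255,0))
b=lambda *q:pose(B,np.array(q)*.001)
line(b((-60,-95,8),(-60,95,8),(60,95,8)),(255,255,0))
line(b((-4,75,8),(-4,75,98)),(255,255,0))
line(b((-12,75,8),(-12,-75,8)),(255,0,255));line(b((-4,75,16),(-4,-75,16)),(255,0,255))
for y in(46,52): line(b((-15,y,8),(-45,y,8)),(255,0,0))
cv2.imwrite("pics/ov2.png",np.hstack([big,ov]))
E
```

```text
(no output)
```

View pics/ov2.png

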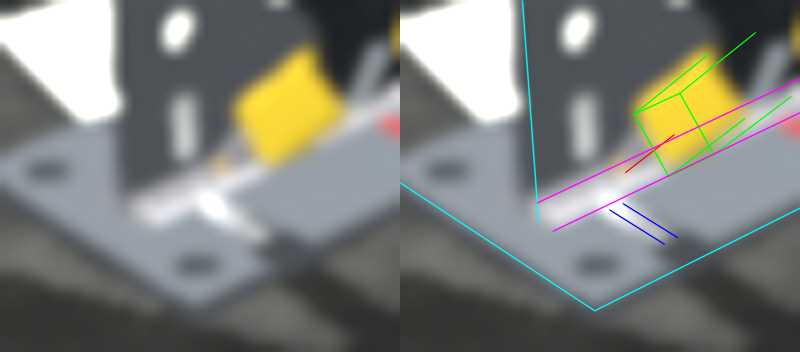

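Seen against the model, the brass tip at crop (222,162), the weld band at (145,212) and the yellow body are all about 0.5–1 px above the lines. I'll measure the relative offset numerically.

```bash
python3 - <<'E'
from plan import *
from scipy.ndimage import map_coordinates
d=np.load("st.npz");tip,Rp=d["tip"],d["Rp"]
im=cv2.imread("pics/side2.png").astype(float)
pw=lambda X:proj("side",X)[0]
a,b=pw(weldpt(.06)),pw(weldpt(-.06));wd=(b-a)/np.linalg.norm(b-a);n=np.array([-wd[1],wd[0]])
gx=(pw(weldpt(.049)+Rp[:,0]*.01)-pw(weldpt(.049)))/10;print("px/mm lateral along n",gx@n,"weld along",wd)
# handle shift
Y=np.clip((im[:,:,2]+im[:,:,1])/2-im[:,:,0],0,None);x0,y0=286,205;roi=Y[y0:y0+25,x0:x0+24];
roi=roi/np.percentile(roi,97)
def render(s,sg,S=16):
    q=[tip+Rp@(np.array([i*.012,j*.010,z])) for i in(-1,1) for j in(-1,1) for z in(.040,.098)]
    u=(proj("side",np.array(q))+s-[x0,y0]+.5)*S
    m=np.zeros((25*S,24*S),np.float32);cv2.fillConvexPoly(m,cv2.convexHull(np.int32(np.round(u*16))),1,shift=4)
    return cv2.resize(cv2.GaussianBlur(m,(0,0),sg*S),(24,25),interpolation=cv2.INTER_AREA)
W=np.ones((25,24));W[:,17:]=0
best=min(((((render(np.array([i,j]),sg)-roi)**2*W).sum(),i,j,sg) for i in np.arange(-2,2.1,.25) for j in np.arange(-2,2.1,.25) for sg in(.5,.8)))
print("handle shift px",best,"along n",np.dot(best[1:3],n),"mm lateral",np.dot(best[1:3],n)/(gx@n))
print(np.round(roi[::2,::2],1))
# weld profile from clean image
g=cv2.imread("pics/side0.png").astype(float).mean(2)
t=np.arange(-8,8.01,.5)
for y1,y2 in((.035,0.005),(0.005,-.025)):
    pr=np.zeros(len(t))
    for y in np.linspace(y1,y2,40):
        c=pw(weldpt(y));p=c+t[:,None]*n;pr+=map_coordinates(g,[p[:,1],p[:,0]],order=1)/40
    print(list(zip(t,pr.round(0))))
mk=lambda q:(pw(pose(B,np.array(q)*.001)[0])-pw(weldpt(0)))@n
print("model edges upper,lower",mk((-4,0,16)),mk((-12,0,8)),"platebottom edge",mk((-60,0,8)),"top edge",mk((-4,0,98)),mk((4,0,98)))
E
```

```text
px/mm lateral along n 0.35328974653051015 weld along [ 0.90287112 -0.42991131]
handle shift px (np.float64(0.7416403489255143), np.float64(-0.25), np.float64(-1.0), 0.8) along n -1.0103489509771557 mm lateral -2.859830948674028
[[0.  0.  0.  0.  0.  0.  0.  0.  0.  0.  0.  0. ]
 [0.  0.  0.  0.  0.  0.  0.  0.  0.  0.  0.  0. ]
 [0.  0.  0.  0.  0.  0.  0.  0.  0.2 0.  0.  0. ]
 [0.  0.  0.  0.  0.  0.  0.1 0.6 0.8 0.1 0.  0. ]
 [0.  0.  0.  0.  0.  0.2 0.7 1.  0.9 0.4 0.  0. ]
 [0.  0.  0.  0.  0.3 0.9 1.  1.  1.  0.8 0.2 0. ]
 [0.  0.  0.  0.1 0.8 1.  1.  1.  1.  1.  0.5 0. ]
 [0.  0.  0.  0.  0.6 1.  1.  1.  1.  0.8 0.3 0. ]
 [0.  0.  0.  0.  0.2 0.8 1.  0.9 0.6 0.2 0.  0. ]
 [0.  0.  0.  0.1 0.  0.5 0.7 0.4 0.1 0.  0.  0. ]
 [0.  0.  0.1 0.1 0.  0.  0.  0.  0.  0.  0.  0. ]
 [0.  0.  0.  0.  0.  0.  0.  0.  0.  0.  0.  0. ]
 [0.  0.  0.  0.  0.  0.  0.  0.  0.  0.  0.  0. ]]
[(np.float64(-8.0), np.float64(65.0)), (np.float64(-7.5), np.float64(65.0)), (np.float64(-7.0), np.float64(65.0)), (np.float64(-6.5), np.float64(65.0)), (np.float64(-6.0), np.float64(64.0)), (np.float64(-5.5)
[... 1760 characters left out ...]
, np.float64(159.0)), (np.float64(1.5), np.float64(149.0)), (np.float64(2.0), np.float64(138.0)), (np.float64(2.5), np.float64(130.0)), (np.float64(3.0), np.float64(125.0)), (np.float64(3.5), np.float64(124.0)), (np.float64(4.0), np.float64(123.0)), (np.float64(4.5), np.float64(123.0)), (np.float64(5.0), np.float64(123.0)), (np.float64(5.5), np.float64(123.0)), (np.float64(6.0), np.float64(123.0)), (np.float64(6.5), np.float64(123.0)), (np.float64(7.0), np.float64(123.0)), (np.float64(7.5), np.float64(123.0)), (np.float64(8.0), np.float64(123.0))]
model edges upper,lower -1.9540129190755486 1.9548267133968469 platebottom edge 12.667660402116319 top edge -25.13413532544723 -26.824491686590854
```

```bash
cat >> plan.py <<'E'
LAT=.0015
def goto(y,off,speed):
    Rp=scanR();p,o=tcp(weldpt(y,off)+Rp[:,0]*LAT,Rp);movel(p,o,speed)
def force(n=8,dt=.02):
    f=[]
    for _ in range(n): f.append(read_ft_force());pause(dt)
    f=np.array(f);return scanR().T@f.mean(0),f.std(0).max()
def offs(): # actual tip (undeflected) relative to nominal weld, probe axes
    Rp=R.from_quat(read_tcp_rot()).as_matrix()@tool_in_probe(FLIP).T
    return scanR().T@(read_eef_pos()-Rp@[0,0,GZ]-weldpt(0))*1000
E
python3 - <<'E'
from plan import *
goto(.0493,.012,.03);pause(.3)
f0,s=force();print(f0.round(2),s);np.save("f0.npy",f0)
off=.012
while off>-.004:
    off-=.0015 if off>.006 else .001
    goto(.0493,off,.02);pause(.1);f,s=force(5)
    print(round(off*1000,1),offs().round(2),(f-f0).round(2),round(s,2))
    if (f-f0)[2]>.7: break
print(read_time_s())
E
```

```text
[ 0.95  0.03 -0.75] 0.3981163888885169
10.5 [  1.5  -49.31  10.5 ] [-0.03  0.25 -0.48] 0.61
9.0 [  1.51 -49.29   9.01] [-0.36 -0.28 -0.07] 0.42
7.5 [  1.51 -49.3    7.5 ] [-0.06 -0.12 -0.28] 0.71
6.0 [  1.52 -49.28   6.05] [ 0.07 -0.04 -0.32] 0.56
4.5 [  1.5  -49.3    4.52] [-0.34  0.17 -0.25] 0.53
3.5 [  1.51 -49.29   3.52] [-0.17 -0.49  0.04] 0.51
2.5 [  1.51 -49.33   2.49] [-0.18 -0.1   0.04] 0.62
1.5 [  1.49 -49.31   1.51] [ 0.13  0.01 -0.49] 0.51
0.5 [  1.51 -49.28   0.53] [ 0.09 -0.12 -0.49] 0.77
-0.5 [  1.63 -49.19  -0.22] [ 0.03 -0.05  1.15] 0.64
16.775
```

```bash
python3 - <<'E'
from plan import *
f0=np.load("f0.npy")+[-.1,-.06,-.22];np.save("f0b.npy",f0)
goto(.0493,-.005,.01);pause(.1)
f,s=force(40,.015);print(offs().round(2),(f-f0).round(2),round(s,2),read_time_s())
E
```

```text
[  1.57 -49.23  -4.96] [0.19 0.16 2.22] 0.54 18.1417
```

```bash
python3 - <<'E'
from plan import *
f0=np.load("f0b.npy")
t=read_time_s();goto(-.0431,-.005,.02);print(read_time_s()-t);pause(.1)
f,s=force(40,.015);print(offs().round(2),(f-f0).round(2),round(s,2),read_time_s(),read_finger_gap())
im=read_camera("side");cv2.imwrite("pics/end.png",im[:,:,::-1])
for n in("start_mark","stop_mark","post_base","tip_point"):print(n,[(np.round(d["at"],1).tolist(),round(d["confidence"],2)) for d in tip_of("side",n)])
b=cv2.imread("pics/side0.png").astype(int);e=im[:,:,::-1].astype(int)
print("tip proj",proj("side",weldpt(-.0431)), "plate corner diff",abs(e-b)[228:250,262:300].mean())
E
```

```text
4.7666
[ 1.47 43.15 -4.97] [-0.   -1.07  2.14] 0.45 23.675 0.019185056067804396
start_mark [([313.4, 217.3], 0.19)]
stop_mark [([313.4, 215.4], 0.58)]
post_base [([311.2, 214.3], 0.73), ([301.7, 218.8], 0.59)]
tip_point []
tip proj [[313.29056252 215.48175767]] plate corner diff 33.92145135566188
```

```bash
python3 - <<'E'
from plan import *
g=lambda f:cv2.imread(f"pics/{f}.png").astype(np.float32)
A,C,E=g("side0"),g("side2"),g("end")
for nm,(x0,x1,y0,y1) in dict(corner=(264,302,218,246),rightedge=(315,342,205,230),holes=(278,300,190,212),white=(284,322,222,242)).items():
    for n2,I in(("side2",C),("end",E)):
        t=A[y0:y1,x0:x1];s=I[y0-4:y1+4,x0-4:x1+4]
        r=cv2.matchTemplate(s,t,cv2.TM_CCOEFF_NORMED);j=np.unravel_index(r.argmax(),r.shape)
        print(nm,n2,np.array(j)-4,round(float(r.max()),3),"at0",round(float(r[4,4]),3))
E
```

```text
corner side2 [0 0] 0.806 at0 0.806
corner end [-1  0] 0.793 at0 0.785
rightedge side2 [0 0] 0.958 at0 0.958
rightedge end [1 0] 0.83 at0 0.819
holes side2 [0 0] 0.981 at0 0.981
holes end [0 0] 0.995 at0 0.995
white side2 [ 0 -1] 0.883 at0 0.881
white end [0 0] 0.791 at0 0.791
```

```bash
python3 -c "
from bench import *
print(sign_off())"
```

```text
the job is handed in; nothing more can be done
None
```

I scanned the weld from the white mark to the red-marked spot in one 4.8 s pass and handed the job in with the probe still held there, at about 45 degrees and 2.1 N (about halfway in). Pictures showed no clear shift of the post base; I did not check the marker, tape measure or bolts separately.

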